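# Fit a stop stud into a door track with reverse tweezers

### The job

Using the reverse tweezers (squeeze their black grips and the tips open; ease off and the tips close and grip), take the ball-headed stud out of the drilled stock block and fit it in the sliding-door track: feel along the slot in the track's floor for the hole of the captive clip underneath, and push the stud gently but fully home, its collar flat on the floor. Then stand the tweezers back upright in the slot of their wooden holder. Keep the fingers themselves off the stud and leave the other bolts, pins and stock where they are.

Things in the scene. Friction and masses are not known exactly. Their poses are not given: they have to be found in the camera images.
- tweezers: Steel reverse (cross-lock) tweezers, 122 mm long, 50 g, standing tips down in the holder. Origin: midway between the ends of the closed tips; z up the tool axis to the joined tail; the tips open along y, by squeezing the grips along y. Closed, the tips measure 8 (x) by 9 mm (y), with V-shaped jaws 14 mm long. Lift them clear of the slot before opening the tips.
- grips (a point): Midpoint between the black grip plates, 72 mm above the tip ends; the tail ends 46 mm above it. Plates 24 mm wide (x), 22 mm high; grasp along y. Over the plates: 34 mm at rest, tips shut with 4 N; the arms bow until the tips start to open at 29 mm (11 N); at 24 mm the tips are 11 mm apart, at 21 mm (16 N) 16 mm, their stop. Squeezed lightly the tool slides in the hand under load.
- holder: Fixed dark wooden block, 60 (x) by 85 (y) by 46 mm high, with one upright slot in the middle, 11 (x) by 16 mm (y), its mouth bevelled 5 mm all round, its floor 6 mm above the table. The tweezers stand in it with their x and y along the slot's. Origin: centre of the underside.
- stock: Fixed wooden stock block, 78 (x) by 116 (y) by 24 mm high, two rows of three loose holes, rows 34 mm and holes 36 mm apart; one is empty, the others hold two hex bolts, two plain pins (tops up to 48 mm above the table) and the stud, in any order. Origin: centre of the underside.
- stud: Steel stud, 43 mm long, 30 g, upright; the only one with a ball head and a broad collar. Origin: centre of the spigot's lower end; z up. Spigot 10 mm diameter, z 0 to 14 mm, tapered at the end; collar 24 mm diameter, 14 to 18 mm; neck 6 mm diameter, 18 to 33 mm; ball 10 mm diameter, top at 43 mm. In the block the collar rests on the top.
- stud_neck (a point): Middle of the stud's neck, 26 mm above its origin: the open tips go down round it until they touch the collar. With the tips closed on the neck, 27.5 to 31 mm over the grips (9 down to 3 N) holds tool and stud; above 33 mm the tool is let go. Tips, open or closed, can also bear down on the collar. Over 20 N between tweezers and stud is too rough.
- track: Fixed sliding-door track: aluminium channel 320 mm long (x) on a wooden batten of 340 by 60 mm. Channel floor 21 mm above the table and 34 mm wide inside, walls up to 51 mm above the table. Origin: centre of the batten's underside, x along the channel.
- slot (a point): Middle of a slot in the channel floor, at its surface; 31.5 mm long (track x), 11.5 mm wide, floor 3 mm thick. Under it a dark steel clip slides stiffly along x; its hole (11.5 mm, bevelled) may lie up to 10 mm either side of this point. Spring balls in it stop the spigot 7.5 mm below the floor's surface; pushing on takes about 6 N (4.5 to 7) until the collar meets the floor, a hard stop.
Not all that is in view belongs to the job. What is shaped like the stud but green or red is not meant. What is shaped like the tweezers but yellow is not meant.

How it is judged:
By the outcome, as a careful person would: the job done as asked, in the order asked, and still so for the second after the job is handed in, with the robot touching nothing.
It also fails if it takes over 67 s, if anything falls off the work surface, if the arm or the gripper's body presses on something with over 40 N, if the wrist force passes 120 N, or if a joint passes its speed limit or range.

### The arm

A 6-joint arm with a two-finger parallel gripper is mounted at the origin on the work surface. World frame = base frame: x ahead of the robot, y to its left, z up, the work surface at z = 0. Lengths are in m, angles in degrees, forces in N, time in s.
With the tool pointing down it reaches from about 0.35 to 0.875 m from the base axis. Payload 4.2 kg.
Tool frame: the origin (TCP) lies between the finger pads; the fingertips stand 11 mm ahead of it and the grasp point (between the pads) lies 8 mm behind it; z points along the fingers, y is the direction in which the jaws open and shut (so a half turn about z gives the same grasp; the last joint's range is limited). The gripper opens to 87 mm and grips with 3 to 60 N. Pads are 19 mm wide; open, the fingers measure 117 mm over their backs; the gripper's body (75 mm by 190 mm) begins 51 mm behind the grasp point.
Start: joints at [79.446, 22.042, 0.453, 0, -68.411, -14.817], TCP at [0.268, 0.565, 0.234] pointing down, gripper open.
Joint ranges: [-179.83, 179.83], [-69.29, 118.12], [-61.27, 80.66], [-181.25, 117.63], [-171.15, -9.14], [-177.46, 177.46]. Speed limits (degrees/s): [159.86, 159.86, 180, 180, 180, 180].

### API

Orientations are given as a 3x3 rotation matrix whose columns are the frame's x, y, z axes.
In Python, from station import sense, capture, get_calibration, finish_job, search_frame, cut_out gives the robot as it stands.
- The arm moves only by the tool arm_command, never from a script. Its argument "rows" is a list of rows, each an object with "fingers": the opening in per cent of the stroke, from 0 (shut) to 100 (fully open); "travel": the shift along the tool's x, y, z in cm, a list of three; "roll": the turn about the tool's z in degrees. A call has 1 to 10 rows; each row is the pose to reach, as a shift and turn from the pose commanded when the call began, along the tool's axes at that moment; what a row does not reach only later rows make up. A row lasts 1/10 s, in which the tool goes at most 50 mm and 8.59 degrees, less where a joint would pass 70% of its speed; a pose out of reach is approached as far as the arm can. A call with a gripper value outside its range is refused whole. The fingers move at their own pace and stop on an object; the grip force is fixed at half the most. Time passes only in rows, so rows that repeat a pose let the fingers close. It gives the time, the measured TCP pose, the force and the opening at its end, in the units of the state.
- sense(): the state, without advancing time (a new reading comes with each control period).
- capture(name): name is "side" or "top" or "wrist"; returns (picture, depth): 480x640x3 uint8, red, green, blue; 480x640 float32, m along the optical axis (not along the pixel's ray), 0 where there is no reading.
- get_calibration(name): a dict with "fov_y" (degrees; the focal length in pixels is half the picture's height over the tangent of half this angle, whatever the lens; pixels are square), "cx", "cy" (the principal point, pixels), "origin" and "attitude" of the camera in the world; the wrist camera has in their place "mount" (4x4, takes a point from camera to tool coordinates, whose origin is the TCP and whose axes are the flange's). Camera axes: x right, y down, z forward; pixel columns grow to the right and rows downward; lengths in m; the calibration is good to about 2 mm. A picture is of the moment at which its call begins: read the wrist's pose just before it. get_calibration takes no time and is no camera call.
- finish_job(): hands the job in, once; it reports no verdict.
Trained networks look in the newest picture that a camera, given by its name, has taken for a name from the list of things; names that differ only in an ending like _2 or _b are one class to them, and where a whole thing is asked for, a point or a joint stands for the part that bears it (a point fixed in the world has none). Each returns a list of dicts, best first, with "p" (0 to 1); they miss things now and then, are a little off and sometimes report something else, mostly with a low value. They report only what shows in the picture. A call takes as long as a camera call. They do not tell look-alikes from the thing itself.
- search_frame(camera, label): "position" ([x, y, z] in m, in world coordinates, good to about 4 mm: the middle of the surface that is visible of it).
- cut_out(camera, label): "mask" (480x640 bool, what is visible of it).
The state is a dict: "time_s": time; "joints": joint angles; "joint_velocities": joint speeds; "effort": joint torques, N m; "tcp_pos": TCP position; "ee_rot": TCP orientation; "wrist_force": force on the tool from outside, world axes, zero at the start; "moment": the same for the moment, N m; "gripper_width": opening from 0.0 (shut) to 1.0 (fully open).
Only numpy, scipy, OpenCV 4.12 (cv2) and the standard library are available. Lean on these libraries where they do the work, as an engineer would, in place of code of your own. Each camera call takes 0.05 s, during which the arm holds its last target. There are 200 camera calls.

## Working session

There is one attempt and no reset: what is moved stays moved. The work goes in short steps, Python scripts to look and compute and a tool call to move; the robot and the scene stay as the last step left them, time stands still between calls to the robot, and variables do not carry over. Pictures are saved under pics/ and viewed, about 8 in all and at most 12, crops included, and the job is handed in when it is done.

Besides the shell and the picture viewer there is one more tool, called after "Request:" as a command line: name --argument value ..., lists and objects as JSON in quotes. arm_command: Moves the arm, as the interface text tells. Its arguments: {"type":"object","properties":{"rows":{"type":"array","items":{"type":"object","properties":{"fingers":{"type":"number"},"travel":{"type":"array","items":{"type":"number"}},"roll":{"type":"number"}}}}},"required":["rows"]}

```bash
ls; mkdir -p pics; cat > h.py <<'E'
import numpy as np, cv2
from station import *
def save(n,im): cv2.imwrite('pics/'+n+'.png',im[:,:,::-1])
def cam(name,s=None):
    c=get_calibration(name)
    f=240/np.tan(np.radians(c['fov_y'])/2)
    if 'origin' in c: R=np.array(c['attitude']);t=np.array(c['origin'])
    else:
        s=s or sense();M=np.array(c['mount']);Rt=np.array(s['ee_rot'])
        R=Rt@M[:3,:3];t=Rt@M[:3,3]+np.array(s['tcp_pos'])
    return f,c['cx'],c['cy'],R,t
def world(name,depth,s=None):
    f,cx,cy,R,t=cam(name,s)
    v,u=np.mgrid[:480,:640]
    P=np.stack([(u-cx)/f*depth,(v-cy)/f*depth,depth],-1)
    return P@R.T+t
def pix(name,p,s=None):
    f,cx,cy,R,t=cam(name,s)
    q=R.T@(np.array(p)-t); return f*q[0]/q[2]+cx, f*q[1]/q[2]+cy
E
python3 - <<'E'
from h import *
s=sense();print(s)
for n in ['side','top','wrist']:
    print(get_calibration(n))
    im,d=capture(n); save(n+'0',im)
    np.save(n+'0.npy',world(n,d,s)); 
    for l in ['tweezers','holder','stock','stud','track','slot'] if n!='wrist' else ['stud','tweezers']:
        for r in search_frame(n,l)[:4]:
            print(n,l,round(r['p'],2),np.round(r['position'],3),np.round(pix(n,r['position'],s)))
E
```

```text
pics
{'time_s': 0.0, 'joints': array([ 7.94461077e+01,  2.20915344e+01,  3.79932250e-01, -2.77826615e-02,
       -6.84108220e+01, -1.48144300e+01]), 'joint_velocities': array([-3.66814879e-02,  5.27222520e-02, -2.36469645e-02, -9.08132447e-02,
       -8.03723036e-03,  6.51856501e-05]), 'effort': array([-1.63835703e-04, -3.90659201e+01,  1.87404782e+01,  4.21983227e+00,
        1.11143242e-02, -1.75930772e-04]), 'tcp_pos': array([0.26753376, 0.56421148, 0.2324556 ]), 'ee_rot': array([[ 9.03495689e-01, -4.28596364e-01, -8.34605502e-04],
       [-4.28597162e-01, -9.03493443e-01, -2.01793316e-03],
       [ 1.10818218e-04,  2.18090346e-03, -9.99997616e-01]]), 'wrist_force': array([-0.2630158 , -0.2990616 ,  0.56614719]), 'moment': array([-0.00979791, -0.00055213, -0.00687072]), 'gripper_width': 0.9974638607560102}
{'fov_y': 46.75421581603178, 'cx': 319.92168412982124, 'cy': 230.4033056861197, 'origin': array([ 0.29479429, -0.58428924,  0.77626961]), 'attitude': array([[ 0.93337229, -0.26063691,  0.24674797],
       [-0.35874276, -0.6984563 ,  0.61924343],
       [ 0.01094498, -0.66650371,
[... 1096 characters left out ...]
9 -0.032  0.015] [346. 217.]
top stud 0.56 [ 0.597 -0.102  0.017] [379. 221.]
top stud 0.48 [ 0.492 -0.274  0.052] [464. 267.]
top track 0.76 [0.532 0.285 0.025] [200. 257.]
top track 0.26 [ 0.488 -0.061  0.027] [362. 272.]
top slot 0.97 [0.529 0.286 0.019] [200. 258.]
{'fov_y': 71.5906696871461, 'cx': 314.32981983100103, 'cy': 241.41264225958085, 'mount': array([[-9.13404187e-04, -9.64316842e-01, -2.64749305e-01,
         7.17965718e-02],
       [ 9.99999012e-01, -1.16365899e-03,  7.88416334e-04,
        -6.65701008e-04],
       [-1.06836106e-03, -2.64748323e-01,  9.64316952e-01,
        -1.50569337e-01],
       [ 0.00000000e+00,  0.00000000e+00,  0.00000000e+00,
         1.00000000e+00]])}
```

View pics/side0.png

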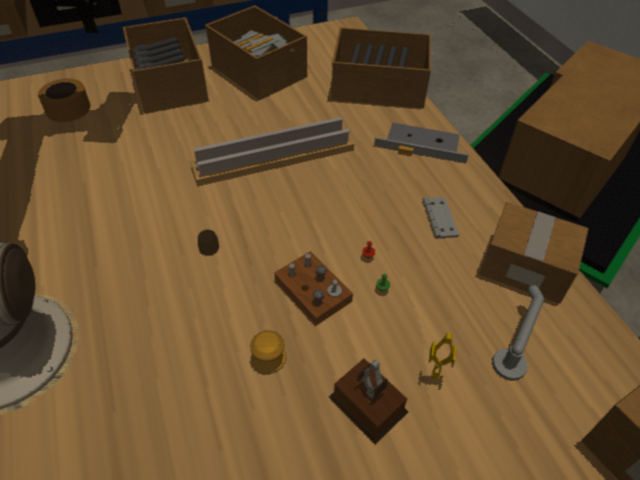

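```bash
python3 - <<'E'
import cv2
im=cv2.imread('pics/top0.png')
cv2.imwrite('pics/topc.png',cv2.resize(im[170:330,150:510],None,fx=2.2,fy=2.2,interpolation=cv2.INTER_CUBIC))
E
```

```text
(no output)
```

View pics/topc.png

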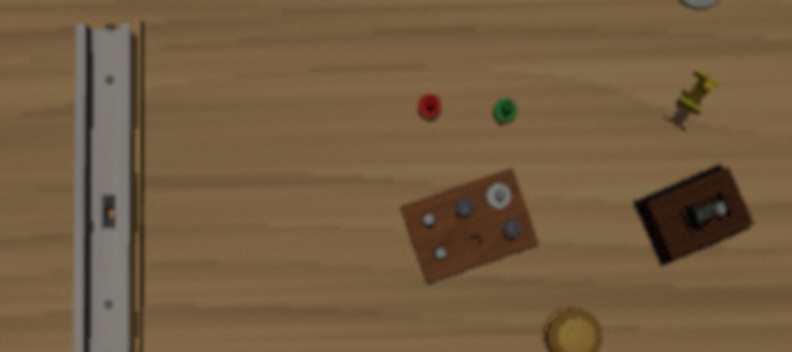

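Side view: the only silver stud is in the stock at side px (333,288) and top px (377,259). It could be confused with the red stud at top (346,217), the green stud at (379,221), or the hex bolts and pins in the stock. The steel tweezers stand in the holder at top (471,267), and the yellow ones at (468,213) are a decoy. The slot is at top (200,258) with the clip hole visible. I'll move the wrist camera over the track first.

Request:
arm_command --rows '[{"fingers": 100, "travel": [35.5, 14, 8], "roll": 64.6}, {"fingers": 100, "travel": [35.5, 14, 8], "roll": 64.6}, {"fingers": 100, "travel": [35.5, 14, 8], "roll": 64.6}, {"fingers": 100, "travel": [35.5, 14, 8], "roll": 64.6}, {"fingers": 100, "travel": [35.5, 14, 8], "roll": 64.6}, {"fingers": 100, "travel": [35.5, 14, 8], "roll": 64.6}, {"fingers": 100, "travel": [35.5, 14, 8], "roll": 64.6}, {"fingers": 100, "travel": [35.5, 14, 12], "roll": 64.6}, {"fingers": 100, "travel": [35.5, 14, 12], "roll": 64.6}, {"fingers": 100, "travel": [35.5, 14, 12], "roll": 64.6}]'

```text
time_s: 1.85
tcp_pos: [0.5284, 0.2844, 0.1116]
ee_rot: [[-0.001, -1.0, -0.003], [-1.0, 0.001, -0.003], [0.003, 0.003, -1.0]]
wrist_force: [-0.6, -0.2, 0.5]
gripper_width: 0.999
```

```bash
cat >> h.py <<'E'
def yaw(s): R=np.array(s['ee_rot']); return np.degrees(np.arctan2(R[1,1],R[0,1]))
def go(p,yw=None):
    s=sense();R=np.array(s['ee_rot']);d=R.T@(np.array(p)-s['tcp_pos'])*100
    r=0 if yw is None else -((yw-yaw(s)+180)%360-180)
    print('go',np.round(d,2),'roll',round(r,1))
def st():
    s=sense();print('t',round(s['time_s'],2),'tcp',np.round(s['tcp_pos'],4),'yaw',round(yaw(s),2),'F',np.round(s['wrist_force'],2),'w',round(s['gripper_width']*87,2),'z',np.round(np.array(s['ee_rot'])[:,2],3))
    return s
E
python3 - <<'E'
from h import *
s=st();im,d=capture('wrist');W=world('wrist',d,s);np.save('w1.npy',W);save('w1',im)
for r in search_frame('wrist','slot'): print(r['p'],r['position'],pix('wrist',r['position'],s))
m=W[...,2]; 
wall=(m>.045)&(m<.057)&(d>0); fl=(m>.017)&(m<.025)&(d>0)
for k in (wall,fl):
    P=W[k]; print(k.sum(),P.mean(0))
P=W[wall][:,:2]
# split walls
c=P.mean(0);u,sv,vt=np.linalg.svd(P-c,full_matrices=False);print(vt)
u,v=pix('wrist',[.529,.286,.021],s);u,v=int(u),int(v);print(u,v)
cv2.imwrite('pics/w1c.png',cv2.resize(im[max(v-75,0):v+75,max(u-100,0):u+100,::-1],None,fx=4,fy=4,interpolation=cv2.INTER_CUBIC)); print(max(u-100,0),max(v-75,0))
E
```

```text
t 1.85 tcp [0.5284 0.2844 0.1116] yaw 179.94 F [-0.63 -0.16  0.48] w 86.91 z [-0.003 -0.003 -1.   ]
0.94 [0.5333, 0.2838, 0.0224] (np.float64(307.16385005323957), np.float64(248.60054250834196))
10652 [0.53222398 0.28149414 0.05014826]
19482 [0.53259758 0.28510557 0.01977227]
[[-0.99963051  0.02718155]
 [ 0.02718155  0.99963051]]
312 250
212 175
```

View pics/w1c.png

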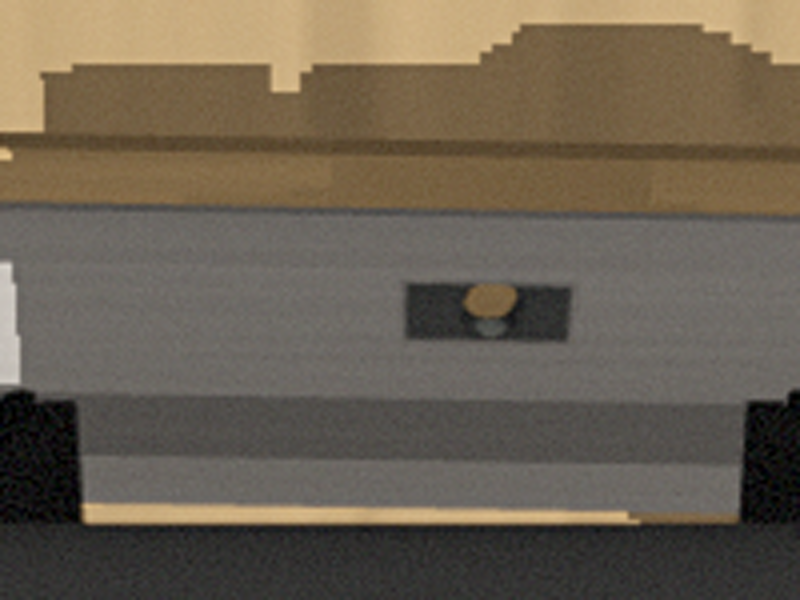

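The slot is at px (334,253) with the clip hole at (334.5,~251), near the middle of the slot. The network only gave the middle of the track, about 15 mm off. I'll compute the slot from pixels, then go on to the stock.

```bash
cat >> h.py <<'E'
def ray(name,u,v,z,s=None):
    f,cx,cy,R,t=cam(name,s); r=R@np.array([(u-cx)/f,(v-cy)/f,1]); return t+r*(z-t[2])/r[2]
E
python3 - <<'E'
from h import *
s=sense();W=np.load('w1.npy')
for u,v in ((334.1,253),(313.3,253),(354.8,253),(334.1,245.8),(334.1,260.3)): print(np.round(ray('wrist',u,v,.021,s),4), np.round(W[int(v),int(u)],4))
print('top',ray('top',199.6,266,.021))
# track edges: floor-level wall inner edges: per x column y extents of wall-top points
P=W[(W[...,2]>.045)&(W[...,2]<.057)]
for side in (P[:,1]>.29,P[:,1]<.28):
    Q=P[side]
    if len(Q)>50: print(len(Q),np.polyfit(Q[:,0]-.514,Q[:,1],1),Q[:,1].min(),Q[:,1].max())
Q=W[(W[...,2]>.018)&(W[...,2]<.0235)];Q=Q[(abs(Q[:,0]-.53)<.08)]
for x in (.47,.49,.51,.53,.55,.57):
    q=Q[abs(Q[:,0]-x)<.004]; print(x,q[:,1].min(),q[:,1].max(),np.median(q[:,2]))
go([.50,-.075,.17],113)
E
```

```text
[0.5137 0.2917 0.021 ] [5.116e-01 2.940e-01 5.000e-04]
[0.5297 0.2917 0.021 ] [0.5289 0.2883 0.019 ]
[0.4978 0.2917 0.021 ] [0.4972 0.2892 0.0166]
[0.5138 0.2859 0.021 ] [0.513  0.2817 0.02  ]
[0.5136 0.2976 0.021 ] [0.5128 0.2941 0.0187]
top [0.51208462 0.28591815 0.021     ]
3861 [-0.01956677  0.30872158] 0.302053851281629 0.31696206493971923
6791 [-0.01999941  0.2665819 ] 0.2586616560464641 0.2738689597927125
0.47 0.2591308879982016 0.306521742301624 0.020416395799053882
0.49 0.2591178527241956 0.30629222129308337 0.02042178102505547
0.51 0.25824047032156533 0.3058293442702934 0.020311372307055153
0.53 0.2580630518016608 0.3053831270960882 0.02018606096208278
0.55 0.25732601101731156 0.30491885579581207 0.02036888790021213
0.57 0.25735705122393143 0.3047081085022795 0.020359765097999694
go [36.2   2.96 -5.58] roll 67.1
```

Request:
arm_command --rows '[{"fingers": 100, "travel": [0, 0, -6], "roll": 10}, {"fingers": 100, "travel": [36.2, 3, -6], "roll": 67}, {"fingers": 100, "travel": [36.2, 3, -6], "roll": 67}, {"fingers": 100, "travel": [36.2, 3, -6], "roll": 67}, {"fingers": 100, "travel": [36.2, 3, -6], "roll": 67}, {"fingers": 100, "travel": [36.2, 3, -6], "roll": 67}, {"fingers": 100, "travel": [36.2, 3, -6], "roll": 67}, {"fingers": 100, "travel": [36.2, 3, -6], "roll": 67}, {"fingers": 100, "travel": [36.2, 3, -6], "roll": 67}, {"fingers": 100, "travel": [36.2, 3, -6], "roll": 67}]'

```text
time_s: 2.95
tcp_pos: [0.4994, -0.0763, 0.1754]
ee_rot: [[-0.92, -0.391, 0.004], [-0.391, 0.92, 0.0], [-0.004, -0.001, -1.0]]
wrist_force: [0.8, 0.5, -0.5]
gripper_width: 1.002
```

Request:
arm_command --rows '[{"fingers": 60, "travel": [0, 0, 0], "roll": 0}, {"fingers": 60, "travel": [0, 0, 0], "roll": 0}, {"fingers": 60, "travel": [0, 0, 0], "roll": 0}]'

```text
time_s: 3.25
tcp_pos: [0.4991, -0.0744, 0.1738]
ee_rot: [[-0.919, -0.394, 0.001], [-0.394, 0.919, 0.0], [-0.001, -0.0, -1.0]]
wrist_force: [-0.6, -0.2, 0.2]
gripper_width: 0.813
```

```bash
python3 - <<'E'
from h import *
s=st();im,d=capture('wrist');W=world('wrist',d,s);np.save('w2.npy',W);save('w2',im)
for l in('stud','stock','stud_neck'):
  for r in search_frame('wrist',l)[:4]: print(l,round(r['p'],2),np.round(r['position'],4),np.round(pix('wrist',r['position'],s)))
top=(abs(W[...,2]-.024)<.004)
P=W[top][:,:2];P=P[(abs(P-[.485,-.062])<.09).all(1)].astype(np.float32)
r=cv2.minAreaRect(P);print('stock rect',r)
go([.49,-.27,.19],113)
E
```

```text
t 3.25 tcp [ 0.4991 -0.0744  0.1738] yaw 113.19 F [-0.6  -0.19  0.15] w 70.76 z [ 0.001  0.    -1.   ]
stud 0.81 [ 0.5125 -0.0946  0.03  ] [288. 237.]
stud 0.51 [ 0.6032 -0.0275  0.0177] [316. 337.]
stud 0.45 [ 0.5917 -0.0985  0.0182] [255. 303.]
stock 0.72 [ 0.4845 -0.0622  0.0219] [332. 221.]
stud_neck 0.9 [ 0.5146 -0.0903  0.0299] [291. 241.]
stud_neck 0.52 [ 0.6047 -0.032   0.0164] [311. 336.]
stock rect ((0.4896046221256256, -0.06234624981880188), (0.07842482626438141, 0.11632818728685379), 17.294879913330078)
go [  8.45 -17.56  -1.65] roll 0.1
```

View pics/w2.png

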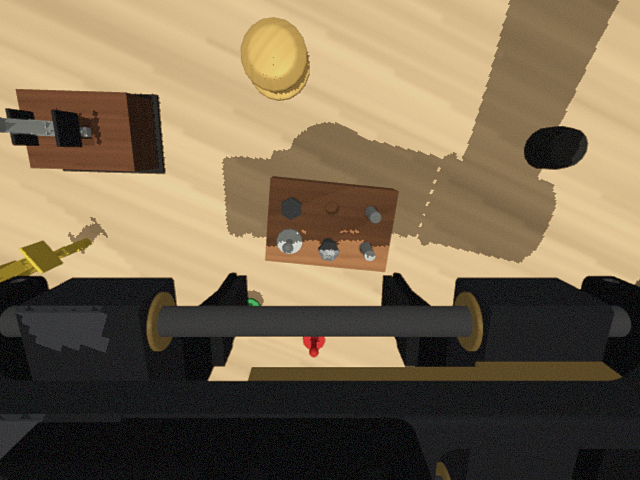

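Request:
arm_command --rows '[{"fingers": 70, "travel": [8.5, -17.6, -1.6], "roll": 0}, {"fingers": 70, "travel": [8.5, -17.6, -1.6], "roll": 0}, {"fingers": 70, "travel": [8.5, -17.6, -1.6], "roll": 0}, {"fingers": 70, "travel": [8.5, -17.6, -1.6], "roll": 0}, {"fingers": 70, "travel": [8.5, -17.6, -1.6], "roll": 0}, {"fingers": 70, "travel": [8.5, -17.6, -1.6], "roll": 0}, {"fingers": 70, "travel": [8.5, -17.6, -1.6], "roll": 0}]'

```text
time_s: 4.15
tcp_pos: [0.4892, -0.2704, 0.1892]
ee_rot: [[-0.92, -0.392, -0.001], [-0.392, 0.92, 0.0], [0.0, 0.001, -1.0]]
wrist_force: [-0.3, 0.0, -0.2]
gripper_width: 0.7
```

```bash
python3 - <<'E'
from h import *
s=st();im,d=capture('wrist');W=world('wrist',d,s);np.save('w3.npy',W);save('w3',im)
for l in('tweezers','holder','grips'):
  for r in search_frame('wrist',l)[:4]: print(l,round(r['p'],2),np.round(r['position'],4),np.round(pix('wrist',r['position'],s)))
P=W[abs(W[...,2]-.046)<.004][:,:2];P=P[(abs(P-[.49,-.275])<.07).all(1)].astype(np.float32)
print('holder',cv2.minAreaRect(P))
for lo,hi in((.07,.1),(.1,.115),(.115,.13)):
  m=(W[...,2]>lo)&(W[...,2]<hi)&(np.abs(W[...,:2]-[.49,-.275]).max(-1)<.05)
  Q=W[m].astype(np.float32)
  if len(Q)>5: print(lo,len(Q),np.median(Q,0),cv2.minAreaRect(Q[:,:2]))
E
```

```text
t 4.15 tcp [ 0.4892 -0.2704  0.1892] yaw 113.07 F [-0.33  0.03 -0.25] w 60.88 z [-0.001  0.    -1.   ]
tweezers 0.97 [ 0.5988 -0.2774  0.083 ] [257. 351.]
tweezers 0.9 [ 0.4943 -0.2815  0.091 ] [298. 247.]
holder 0.56 [ 0.4833 -0.2855  0.0434] [301. 220.]
grips 0.78 [ 0.4908 -0.2808  0.0898] [300. 243.]
holder ((0.4936455190181732, -0.28233835101127625), (0.0606684572994709, 0.08523616194725037), 21.525171279907227)Traceback (most recent call last):
  File "<stdin>", line 10, in <module>
cv2.error: OpenCV(4.12.0) /io/opencv/modules/imgproc/src/convhull.cpp:143: error: (-215:Assertion failed) total >= 0 && (depth == CV_32F || depth == CV_32S) in function 'convexHull'
```

View pics/w3.png

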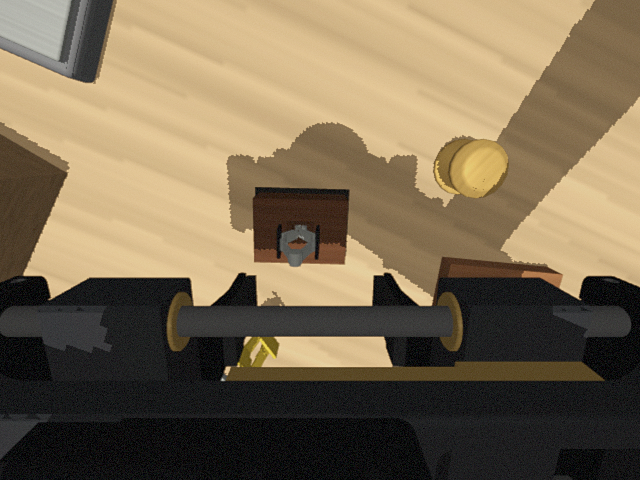

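```bash
python3 - <<'E'
from h import *
W=np.load('w3.npy');c=np.array([.4936,-.2823]);a=np.radians(21.5)
ax=np.array([np.cos(a),np.sin(a)]);ay=np.array([-np.sin(a),np.cos(a)])
L=np.stack([(W[...,:2]-c)@ax,(W[...,:2]-c)@ay,W[...,2]],-1)
for lo,hi in((.06,.075),(.075,.092),(.092,.105),(.105,.115),(.115,.13)):
  Q=L[(L[...,2]>lo)&(L[...,2]<hi)&(np.abs(L[...,:2]).max(-1)<.03)]
  if len(Q)>3: print(lo,len(Q),'x',np.round(np.percentile(Q[:,0],[2,50,98]),4),'y',np.round(np.percentile(Q[:,1],[2,50,98]),4))
go([c[0],c[1],.112],111.5);go([c[0],c[1],.070],111.5)
E
```

```text
0.06 206 x [-0.0121 -0.0024  0.0042] y [-0.0152 -0.0063  0.0172]
0.075 330 x [-0.0121 -0.0023  0.0109] y [-0.0161  0.0109  0.0168]
0.092 132 x [-0.0046 -0.0015  0.004 ] y [-0.0116  0.0079  0.0115]
0.105 96 x [-0.0042 -0.0017  0.0036] y [-0.0075  0.0052  0.0078]
0.115 241 x [-0.0048 -0.0017  0.0041] y [-0.0048  0.0002  0.0048]
go [ 0.12 -1.29  7.76] roll 1.6
go [ 0.12 -1.29 11.96] roll 1.6
```

Request:
arm_command --rows '[{"fingers": 70, "travel": [0.1, -1.3, 4], "roll": 1.6}, {"fingers": 70, "travel": [0.1, -1.3, 7.5], "roll": 1.6}, {"fingers": 70, "travel": [0.1, -1.3, 9.5], "roll": 1.6}, {"fingers": 70, "travel": [0.1, -1.3, 11], "roll": 1.6}, {"fingers": 70, "travel": [0.1, -1.3, 12], "roll": 1.6}, {"fingers": 70, "travel": [0.1, -1.3, 12], "roll": 1.6}, {"fingers": 70, "travel": [0.1, -1.3, 12], "roll": 1.6}]'

```text
time_s: 5.05
tcp_pos: [0.4941, -0.2833, 0.0702]
ee_rot: [[-0.931, -0.366, 0.001], [-0.366, 0.931, -0.001], [-0.001, -0.001, -1.0]]
wrist_force: [-0.6, 0.4, -0.4]
gripper_width: 0.701
```

Request:
arm_command --rows '[{"fingers": 45, "travel": [0, 0, 0], "roll": 0}, {"fingers": 45, "travel": [0, 0, 0], "roll": 0}, {"fingers": 40, "travel": [0, 0, 0], "roll": 0}, {"fingers": 37, "travel": [0, 0, 0], "roll": 0}, {"fingers": 35, "travel": [0, 0, 0], "roll": 0}, {"fingers": 34.5, "travel": [0, 0, 0], "roll": 0}, {"fingers": 34.5, "travel": [0, 0, 0], "roll": 0}]'

```text
time_s: 5.75
tcp_pos: [0.4936, -0.2836, 0.0697]
ee_rot: [[-0.931, -0.365, 0.0], [-0.365, 0.931, -0.0], [-0.0, -0.0, -1.0]]
wrist_force: [0.6, -0.7, 1.3]
gripper_width: 0.355
```

```bash
python3 - <<'E'
from h import *
st()
E
```

```text
t 5.75 tcp [ 0.4936 -0.2836  0.0697] yaw 111.43 F [ 0.62 -0.75  1.34] w 30.91 z [ 0. -0. -1.]
```

Request:
arm_command --rows '[{"fingers": 34.2, "travel": [0, 0, -0.5], "roll": 0}, {"fingers": 34, "travel": [0, 0, -1.5], "roll": 0}, {"fingers": 34, "travel": [0, 0, -3], "roll": 0}, {"fingers": 34, "travel": [0, 0, -5], "roll": 0}, {"fingers": 34, "travel": [0, 0, -7], "roll": 0}, {"fingers": 30, "travel": [0, 0, -8], "roll": 0}, {"fingers": 26, "travel": [0, 0, -8], "roll": 0}, {"fingers": 24, "travel": [0, 0, -8], "roll": 0}]'

```text
time_s: 6.55
tcp_pos: [0.4931, -0.2832, 0.1492]
ee_rot: [[-0.931, -0.365, -0.001], [-0.365, 0.931, 0.001], [0.0, 0.001, -1.0]]
wrist_force: [-0.6, 0.4, -1.8]
gripper_width: 0.261
```

```bash
python3 - <<'E'
from h import *
s=st();im,d=capture('side');save('s4',im);W=world('side',d);np.save('s4.npy',W)
p=np.array(s['tcp_pos']);u,v=map(int,pix('side',p-[0,0,.03]))
cv2.imwrite('pics/s4c.png',cv2.resize(im[v-60:v+60,u-80:u+80,::-1],None,fx=5,fy=5,interpolation=cv2.INTER_CUBIC));print(u,v,pix('side',p-[0,0,.064]))
go([.5165,-.0916,.150],107.3)
E
```

```text
t 6.55 tcp [ 0.4931 -0.2832  0.1492] yaw 111.41 F [-0.55  0.39 -1.8 ] w 22.71 z [-0.001  0.001 -1.   ]
373 365 (np.float64(371.3432544846138), np.float64(377.3837275714361))
go [-9.2  16.97 -0.13] roll 4.1
```

View pics/s4c.png

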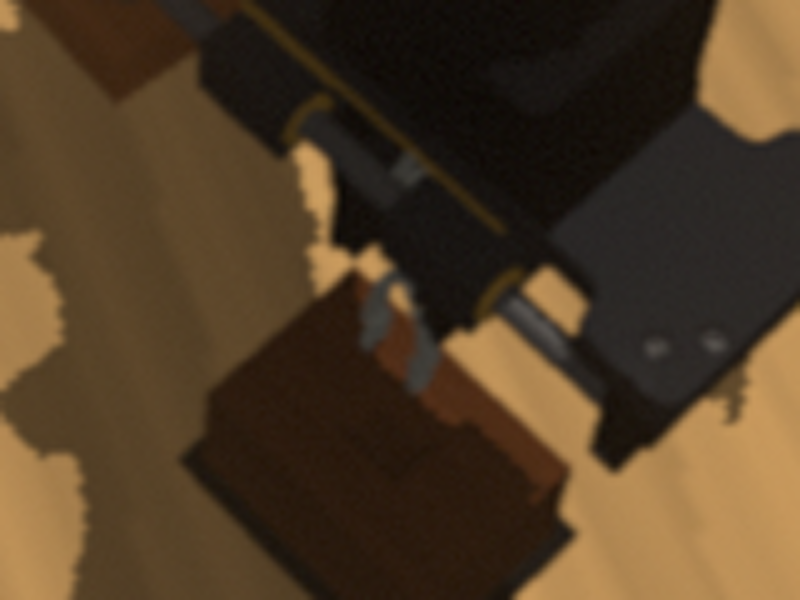

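Tips are open and about where expected, at crop (394,368). I'll move over the stud and open fully.

Request:
arm_command --rows '[{"fingers": 23, "travel": [-3, 5, -0.5], "roll": 4}, {"fingers": 22.5, "travel": [-9.2, 17, -0.5], "roll": 4}, {"fingers": 22.5, "travel": [-9.2, 17, -0.5], "roll": 4}, {"fingers": 22.5, "travel": [-9.2, 17, -0.1], "roll": 4}, {"fingers": 22.5, "travel": [-9.2, 17, -0.1], "roll": 4}, {"fingers": 22.5, "travel": [-9.2, 17, -0.1], "roll": 4}, {"fingers": 22.5, "travel": [-9.2, 17, -0.1], "roll": 4}, {"fingers": 22.5, "travel": [-9.2, 17, -0.1], "roll": 4}]'

```text
time_s: 7.4
tcp_pos: [0.5167, -0.0927, 0.1502]
ee_rot: [[-0.955, -0.298, -0.001], [-0.298, 0.955, -0.0], [0.001, 0.0, -1.0]]
wrist_force: [0.2, 0.8, -1.3]
gripper_width: 0.231
```

```bash
python3 - <<'E'
from h import *
s=st();im,d=capture('wrist');save('w5',im);W=world('wrist',d,s);np.save('w5.npy',W)
u,v=map(int,pix('wrist',[.5165,-.0916,.05],s));print('ball exp',pix('wrist',[.5165,-.0916,.053],s),'collar',pix('wrist',[.5165,-.0916,.028],s),u,v)
cv2.imwrite('pics/w5c.png',cv2.resize(im[v-60:v+60,u-80:u+80,::-1],None,fx=5,fy=5,interpolation=cv2.INTER_CUBIC))
go([.5165,-.0916,.150],107.3)
c=np.array([.5165,-.0916])
for lo,hi in ((.045,.056),(.0265,.031)):
  Q=W[(W[...,2]>lo)&(W[...,2]<hi)&(np.hypot(*np.moveaxis(W[...,:2]-c,-1,0))<.016)]
  if len(Q): print(len(Q),Q.mean(0),Q.min(0),Q.max(0))
E
```

```text
t 7.4 tcp [ 0.5167 -0.0927  0.1502] yaw 107.32 F [ 0.23  0.77 -1.3 ] w 20.11 z [-0.001 -0.    -1.   ]
ball exp (np.float64(315.0639896913813), np.float64(247.16425624604244)) collar (np.float64(314.9886292140683), np.float64(238.986544745371)) 315 246
go [-0.01  0.12  0.03] roll 0.0
123 [ 0.51577313 -0.09205734  0.05045909] [ 0.51170744 -0.09666145  0.04607632] [ 0.52076015 -0.08697299  0.05302214]
383 [ 0.51472369 -0.09257539  0.02745945] [ 0.50464861 -0.1033132   0.026508  ] [ 0.52791069 -0.08036311  0.03023239]
```

View pics/w5c.png

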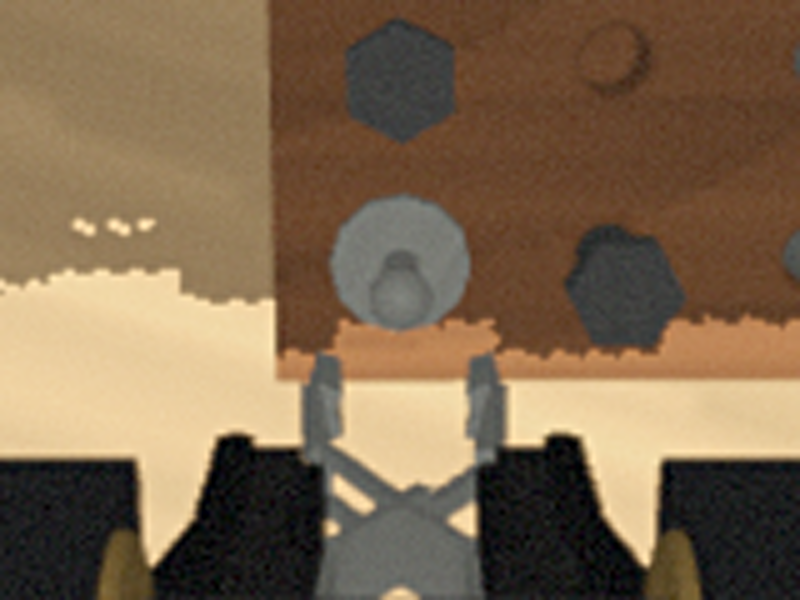

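Ball at crop (401,295), midway between the open tips (325 and 485). I'll descend straight down.

Request:
arm_command --rows '[{"fingers": 22.5, "travel": [0, 0, 1.5], "roll": 0}, {"fingers": 22.5, "travel": [0, 0, 2.5], "roll": 0}, {"fingers": 22.5, "travel": [0, 0, 3.5], "roll": 0}, {"fingers": 22.5, "travel": [0, 0, 4.2], "roll": 0}, {"fingers": 22.5, "travel": [0, 0, 4.8], "roll": 0}, {"fingers": 22.5, "travel": [0, 0, 5.2], "roll": 0}, {"fingers": 22.5, "travel": [0, 0, 5.5], "roll": 0}, {"fingers": 22.5, "travel": [0, 0, 5.5], "roll": 0}]'

```text
time_s: 8.25
tcp_pos: [0.517, -0.0916, 0.0953]
ee_rot: [[-0.954, -0.3, -0.0], [-0.3, 0.954, -0.0], [0.0, 0.0, -1.0]]
wrist_force: [0.1, -0.7, -0.2]
gripper_width: 0.232
```

Request:
arm_command --rows '[{"fingers": 22.5, "travel": [0, 0, 0.1], "roll": 0}, {"fingers": 22.5, "travel": [0, 0, 0.15], "roll": 0}, {"fingers": 22.5, "travel": [0, 0, 0.2], "roll": 0}, {"fingers": 22.5, "travel": [0, 0, 0.2], "roll": 0}]'

```text
time_s: 8.65
tcp_pos: [0.5171, -0.0916, 0.0937]
ee_rot: [[-0.954, -0.3, 0.0], [-0.3, 0.954, 0.0], [-0.0, -0.0, -1.0]]
wrist_force: [0.4, 0.4, -0.1]
gripper_width: 0.229
```

Request:
arm_command --rows '[{"fingers": 22.5, "travel": [0, 0, 0.05], "roll": 0}, {"fingers": 22.5, "travel": [0, 0, 0.1], "roll": 0}, {"fingers": 22.5, "travel": [0, 0, 0.1], "roll": 0}]'

```text
time_s: 8.95
tcp_pos: [0.517, -0.0916, 0.0925]
ee_rot: [[-0.954, -0.3, -0.0], [-0.3, 0.954, -0.0], [0.0, 0.0, -1.0]]
wrist_force: [0.0, 0.0, -0.3]
gripper_width: 0.231
```

Request:
arm_command --rows '[{"fingers": 22.5, "travel": [0, 0, 0.05], "roll": 0}, {"fingers": 22.5, "travel": [0, 0, 0.1], "roll": 0}, {"fingers": 22.5, "travel": [0, 0, 0.1], "roll": 0}]'

```text
time_s: 9.25
tcp_pos: [0.517, -0.0916, 0.0915]
ee_rot: [[-0.954, -0.3, -0.0], [-0.3, 0.954, -0.0], [0.0, 0.0, -1.0]]
wrist_force: [0.1, 0.3, -0.0]
gripper_width: 0.228
```

Request:
arm_command --rows '[{"fingers": 22.5, "travel": [0, 0, 0.05], "roll": 0}, {"fingers": 22.5, "travel": [0, 0, 0.1], "roll": 0}, {"fingers": 22.5, "travel": [0, 0, 0.1], "roll": 0}]'

```text
time_s: 9.55
tcp_pos: [0.517, -0.0916, 0.0905]
ee_rot: [[-0.954, -0.3, -0.0], [-0.3, 0.954, -0.0], [0.0, 0.0, -1.0]]
wrist_force: [-0.5, -0.1, -0.8]
gripper_width: 0.225
```

```bash
python3 - <<'E'
from h import *
s=st();im,d=capture('wrist');save('w6',im)
u,v=315,250
cv2.imwrite('pics/w6c.png',cv2.resize(im[v-60:v+60,u-80:u+80,::-1],None,fx=5,fy=5,interpolation=cv2.INTER_CUBIC))
E
```

```text
t 9.55 tcp [ 0.517  -0.0916  0.0905] yaw 107.43 F [-0.47 -0.1  -0.82] w 19.59 z [-0. -0. -1.]
```

View pics/w6c.png

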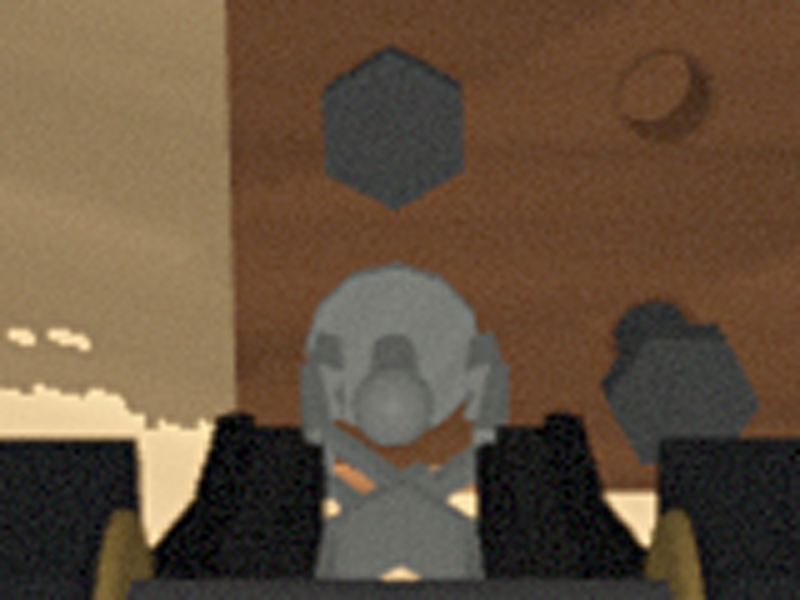

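Tips are around the neck just above the collar, with the stud about 1.2 mm to the -y side of the tips' middle. I'll shift slightly and keep feeling for the collar.

Request:
arm_command --rows '[{"fingers": 22.5, "travel": [0, -0.12, 0], "roll": 0}, {"fingers": 22.5, "travel": [0, -0.12, 0.05], "roll": 0}, {"fingers": 22.5, "travel": [0, -0.12, 0.1], "roll": 0}, {"fingers": 22.5, "travel": [0, -0.12, 0.1], "roll": 0}]'

```text
time_s: 10.0
tcp_pos: [0.5178, -0.0928, 0.0901]
ee_rot: [[-0.954, -0.3, 0.001], [-0.3, 0.954, -0.0], [-0.001, -0.0, -1.0]]
wrist_force: [-0.9, 0.6, 3.6]
gripper_width: 0.232
```

Request:
arm_command --rows '[{"fingers": 22.5, "travel": [0, 0, 0.05], "roll": 0}, {"fingers": 22.5, "travel": [0, 0, 0.1], "roll": 0}, {"fingers": 22.5, "travel": [0, 0, 0.1], "roll": 0}]'

```text
time_s: 10.3
tcp_pos: [0.5183, -0.0928, 0.0899]
ee_rot: [[-0.954, -0.3, 0.002], [-0.3, 0.954, -0.0], [-0.002, -0.001, -1.0]]
wrist_force: [-1.5, -0.1, 9.0]
gripper_width: 0.23
```

Request:
arm_command --rows '[{"fingers": 22.5, "travel": [0, 0, -0.1], "roll": 0}, {"fingers": 24, "travel": [0, 0, -0.15], "roll": 0}, {"fingers": 26, "travel": [0, 0, -0.15], "roll": 0}, {"fingers": 28, "travel": [0, 0, -0.15], "roll": 0}, {"fingers": 30, "travel": [0, 0, -0.15], "roll": 0}, {"fingers": 31, "travel": [0, 0, -0.15], "roll": 0}, {"fingers": 32, "travel": [0, 0, -0.15], "roll": 0}, {"fingers": 32.5, "travel": [0, 0, -0.15], "roll": 0}, {"fingers": 32.5, "travel": [0, 0, -0.15], "roll": 0}, {"fingers": 32.5, "travel": [0, 0, -0.15], "roll": 0}]'

```text
time_s: 11.3
tcp_pos: [0.518, -0.0928, 0.0906]
ee_rot: [[-0.954, -0.3, 0.001], [-0.3, 0.954, -0.0], [-0.001, -0.0, -1.0]]
wrist_force: [1.2, -0.8, 5.4]
gripper_width: 0.328
```

Request:
arm_command --rows '[{"fingers": 32.5, "travel": [0, 0, -0.3], "roll": 0}, {"fingers": 32.5, "travel": [0, 0, -0.8], "roll": 0}, {"fingers": 32.5, "travel": [0, 0, -1.5], "roll": 0}, {"fingers": 32.5, "travel": [0, 0, -2.3], "roll": 0}, {"fingers": 32.5, "travel": [0, 0, -3.5], "roll": 0}, {"fingers": 32.5, "travel": [0, 0, -5], "roll": 0}, {"fingers": 32.5, "travel": [0, 0, -6], "roll": 0}, {"fingers": 32.5, "travel": [0, 0, -6], "roll": 0}]'

```text
time_s: 12.1
tcp_pos: [0.5185, -0.0927, 0.1521]
ee_rot: [[-0.954, -0.3, 0.004], [-0.3, 0.954, 0.0], [-0.004, -0.001, -1.0]]
wrist_force: [0.5, 1.4, -0.2]
gripper_width: 0.326
```

```bash
python3 - <<'E'
from h import *
s=st();im,d=capture('wrist');save('w7',im);np.save('w7.npy',world('wrist',d,s))
u,v=315,260
cv2.imwrite('pics/w7c.png',cv2.resize(im[v-60:v+60,u-80:u+80,::-1],None,fx=5,fy=5,interpolation=cv2.INTER_CUBIC))
go([.513,.2878,s['tcp_pos'][2]],178.85)
E
```

```text
t 12.1 tcp [ 0.5185 -0.0927  0.1521] yaw 107.45 F [ 0.54  1.38 -0.22] w 28.4 z [ 0.004  0.    -1.   ]
go [-10.94  36.45  -0.1 ] roll -71.4
```

View pics/w7c.png

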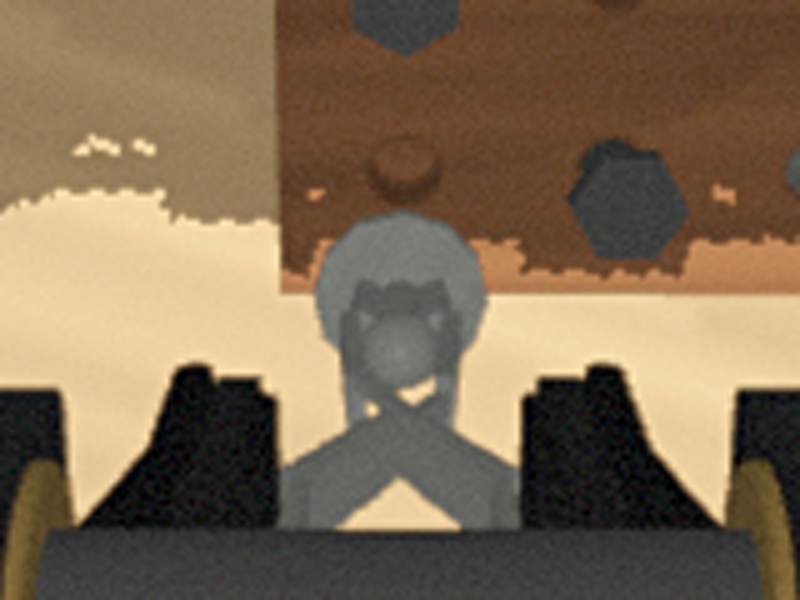

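The stud is held, its stock hole is empty at crop (405,165), and the others are undisturbed. I'll measure the stud's position and tilt in the hand from depth.

```bash
python3 - <<'E'
from h import *
W=np.load('w7.npy');s=sense()
R=np.array([[-.954,-.3,0],[-.3,.954,0],[0,0,-1.]]);L=(W-[.5185,-.0927,.1521])@R*1000
u,v=315,260
def box(x0,x1,y0,y1):
    q=L[v-60+y0//5:v-60+y1//5,u-80+x0//5:u-80+x1//5].reshape(-1,3); return q
q=box(320,485,215,275); q=q[(q[:,2]<75)&(q[:,2]>50)]
A=np.c_[q[:,:2],np.ones(len(q))];k=np.linalg.lstsq(A,q[:,2],rcond=None)[0];print('collar plane z=ax+by+c',k,len(q),'res',np.std(A@k-q[:,2]))
print('collar y range',q[:,1].min(),q[:,1].max(),'x min',q[:,0].min())
# circle fit on outline
m=(L[...,2]>55)&(L[...,2]<70)&(abs(L[...,1])<16)&(L[...,0]<3)&(L[...,0]>-25)
ys,xs=np.where(m); e=[]
for c in np.unique(xs):
    r=ys[xs==c].min(); e.append(L[r,c])
e=np.array(e);A=np.c_[2*e[:,:2],np.ones(len(e))];c=np.linalg.lstsq(A,(e[:,:2]**2).sum(1),rcond=None)[0];print('circle',c[:2],'r',np.sqrt(c[2]+c[:2]@c[:2]),len(e))
b=box(375,430,320,375);b=b[(b[:,2]<50)];A=np.c_[2*b,np.ones(len(b))];c=np.linalg.lstsq(A,(b**2).sum(1),rcond=None)[0];print('ball',c[:3],np.sqrt(c[3]+c[:3]@c[:3]),b.mean(0),len(b))
E
```

```text
collar plane z=ax+by+c [ 5.07135207e-02 -2.37722878e-03  6.39056691e+01] 308 res 0.9189489876527441
collar y range -9.910182359994899 11.80145602753014 x min 3.727257298458426
circle [-19.32312002   0.72818269] r 23.027482979028974 33
ball [ 48.4448833   12.90532159 -50.59913291] 102.72483402553648 [ 2.80587773  0.86513299 38.72353715] 121
```

```bash
python3 - <<'E'
from h import *
from scipy.optimize import least_squares as ls
W=np.load('w7.npy')
R=np.array([[-.954,-.3,0],[-.3,.954,0],[0,0,-1.]]);L=(W-[.5185,-.0927,.1521])@R*1000
m=(abs(L[...,2]-64)<5)&(abs(L[...,1])<16)&(abs(L[...,0])<16)
ys,xs=np.where(m); e=np.array([L[ys[xs==c].min(),c] for c in np.unique(xs)]);
f=ls(lambda p:np.hypot(e[:,0]-p[0],e[:,1]-p[1])-12,[0,0],loss='soft_l1',f_scale=.5);print('circle r12',f.x,np.std(f.fun),len(e),'z',np.median(e[:,2]))
b=L[(abs(L[...,1]-.8)<5)&(abs(L[...,0]-2)<7)&(L[...,2]<45)&(L[...,2]>35)]
f=ls(lambda p:np.linalg.norm(b-p,axis=1)-5,[0,1,44],loss='soft_l1',f_scale=.5);print('ball',f.x,np.std(f.fun),len(b))
q=L[m];print('collar z',np.median(q[:,2]))
go([.513,.2878,.1521],178.85)
E
```

```text
circle r12 [-0.2524016   0.75330024] 0.19248973480053774 35 z 66.13355064377957
ball [ 0.48853166  0.60561507 43.84083359] 0.9083242152707016 201
collar z 64.06379010535903
go [-10.94  36.45  -0.1 ] roll -71.4
```

Request:
arm_command --rows '[{"fingers": 32.5, "travel": [-0.5, 1.5, -0.3], "roll": -4}, {"fingers": 32.5, "travel": [-1.5, 5, -0.5], "roll": -12}, {"fingers": 32.5, "travel": [-2.6, 8.5, -0.5], "roll": -20}, {"fingers": 32.5, "travel": [-3.7, 12, -0.5], "roll": -28}, {"fingers": 32.5, "travel": [-4.8, 16, -0.5], "roll": -36}, {"fingers": 32.5, "travel": [-6, 20, -0.5], "roll": -44}, {"fingers": 32.5, "travel": [-7.2, 24, -0.5], "roll": -52}, {"fingers": 32.5, "travel": [-8.4, 28, -0.5], "roll": -60}, {"fingers": 32.5, "travel": [-9.6, 32, -0.5], "roll": -67}, {"fingers": 32.5, "travel": [-10.6, 35, -0.5], "roll": -71.4}]'

```text
time_s: 13.15
tcp_pos: [0.513, 0.2751, 0.1541]
ee_rot: [[-0.015, -1.0, -0.001], [-1.0, 0.015, -0.001], [0.001, 0.001, -1.0]]
wrist_force: [0.3, -0.3, -0.5]
gripper_width: 0.329
```

```bash
python3 - <<'E'
from h import *
st();go([.5138,.2873,.145],178.85)
E
```

```text
t 13.15 tcp [0.513  0.2751 0.1541] yaw 179.13 F [ 0.29 -0.31 -0.52] w 28.63 z [-0.001 -0.001 -1.   ]
go [-1.23 -0.07  0.91] roll 0.3
```

Request:
arm_command --rows '[{"fingers": 32.5, "travel": [0, 0, 0], "roll": 0}, {"fingers": 32.5, "travel": [0, 0, 0], "roll": 0}]'

```text
time_s: 13.35
tcp_pos: [0.5129, 0.273, 0.1539]
ee_rot: [[-0.02, -1.0, -0.002], [-1.0, 0.02, -0.002], [0.002, 0.002, -1.0]]
wrist_force: [0.2, -0.8, -1.4]
gripper_width: 0.33
```

```bash
python3 - <<'E'
from h import *
s=st();im,d=capture('wrist');save('w8',im);W=world('wrist',d,s);np.save('w8.npy',W)
go([.5138,.2873,.145],178.85)
R=np.array(s['ee_rot'])
u,v=315,255
cv2.imwrite('pics/w8c.png',cv2.resize(im[v-60:v+60,u-80:u+80,::-1],None,fx=5,fy=5,interpolation=cv2.INTER_CUBIC))
print(pix('wrist',[.513,.2878,.021],s))
E
```

```text
t 13.35 tcp [0.5129 0.273  0.1539] yaw 178.85 F [ 0.18 -0.8  -1.39] w 28.67 z [-0.002 -0.002 -1.   ]
go [-1.51 -0.05  0.91] roll -0.1
(np.float64(313.9466987026513), np.float64(251.14492199420013))
```

View pics/w8c.png

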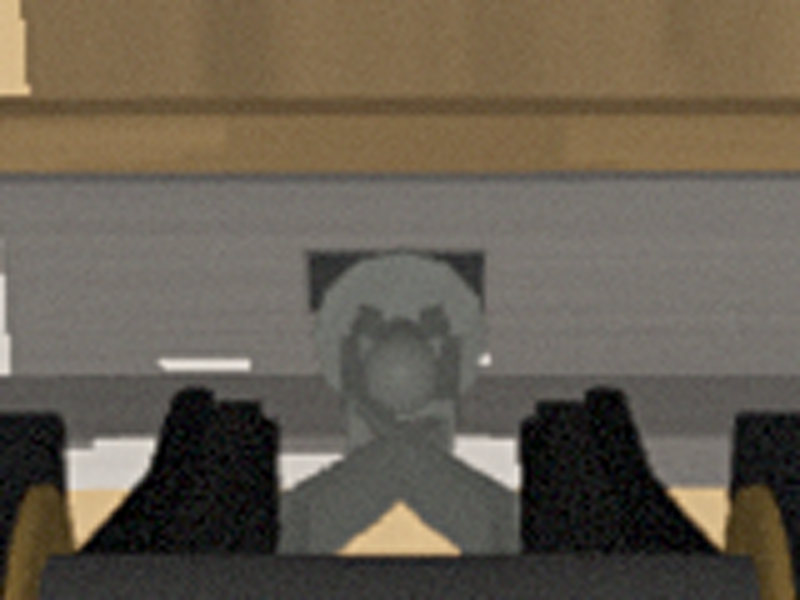

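The slot is at crop x 307–484, top edge at row 250, which matches the projection. The stud hangs in line with it. I'll go over the slot and descend.

Request:
arm_command --rows '[{"fingers": 32.5, "travel": [-0.7, 0, 0], "roll": 0}, {"fingers": 32.5, "travel": [-1.5, -0.05, 0.3], "roll": 0}, {"fingers": 32.5, "travel": [-1.5, -0.05, 1.5], "roll": 0}, {"fingers": 32.5, "travel": [-1.5, -0.05, 2.5], "roll": 0}, {"fingers": 32.5, "travel": [-1.5, -0.05, 3.3], "roll": 0}, {"fingers": 32.5, "travel": [-1.5, -0.05, 4], "roll": 0}, {"fingers": 32.5, "travel": [-1.5, -0.05, 4.3], "roll": 0}, {"fingers": 32.5, "travel": [-1.5, -0.05, 4.4], "roll": 0}, {"fingers": 32.5, "travel": [-1.5, -0.05, 4.4], "roll": 0}]'

```text
time_s: 14.3
tcp_pos: [0.5146, 0.2879, 0.1111]
ee_rot: [[-0.02, -1.0, 0.0], [-1.0, 0.02, 0.0], [-0.0, -0.0, -1.0]]
wrist_force: [0.1, 0.7, -0.3]
gripper_width: 0.33
```

Request:
arm_command --rows '[{"fingers": 32.5, "travel": [0, 0, 0.1], "roll": 0}, {"fingers": 32.5, "travel": [0, 0, 0.2], "roll": 0}, {"fingers": 32.5, "travel": [0, 0, 0.3], "roll": 0}, {"fingers": 32.5, "travel": [0, 0, 0.4], "roll": 0}, {"fingers": 32.5, "travel": [0, 0, 0.5], "roll": 0}, {"fingers": 32.5, "travel": [0, 0, 0.5], "roll": 0}]'

```text
time_s: 14.9
tcp_pos: [0.5144, 0.2878, 0.1059]
ee_rot: [[-0.02, -1.0, -0.0], [-1.0, 0.02, -0.0], [0.0, 0.0, -1.0]]
wrist_force: [-0.6, 0.2, -1.6]
gripper_width: 0.327
```

Request:
arm_command --rows '[{"fingers": 32.5, "travel": [0.05, 0.06, 0.1], "roll": 0}, {"fingers": 32.5, "travel": [0.05, 0.06, 0.2], "roll": 0}, {"fingers": 32.5, "travel": [0.05, 0.06, 0.3], "roll": 0}, {"fingers": 32.5, "travel": [0.05, 0.06, 0.4], "roll": 0}, {"fingers": 32.5, "travel": [0.05, 0.06, 0.4], "roll": 0}]'

```text
time_s: 15.4
tcp_pos: [0.514, 0.2874, 0.102]
ee_rot: [[-0.02, -1.0, 0.0], [-1.0, 0.02, -0.0], [0.0, -0.0, -1.0]]
wrist_force: [-0.4, 0.1, 0.7]
gripper_width: 0.327
```

Request:
arm_command --rows '[{"fingers": 32.5, "travel": [0, 0, 0.1], "roll": 0}, {"fingers": 32.5, "travel": [0, 0, 0.15], "roll": 0}, {"fingers": 32.5, "travel": [0, 0, 0.2], "roll": 0}, {"fingers": 32.5, "travel": [0, 0, 0.2], "roll": 0}]'

```text
time_s: 15.8
tcp_pos: [0.5138, 0.2874, 0.1]
ee_rot: [[-0.021, -1.0, -0.0], [-1.0, 0.021, 0.0], [-0.0, 0.0, -1.0]]
wrist_force: [0.1, -1.0, -0.7]
gripper_width: 0.328
```

No resistance at floor height, so the spigot is in the slot. I'll continue in small steps.

Request:
arm_command --rows '[{"fingers": 32.5, "travel": [0, 0, 0.1], "roll": 0}, {"fingers": 32.5, "travel": [0, 0, 0.15], "roll": 0}, {"fingers": 32.5, "travel": [0, 0, 0.2], "roll": 0}, {"fingers": 32.5, "travel": [0, 0, 0.2], "roll": 0}]'

```text
time_s: 16.2
tcp_pos: [0.5137, 0.2873, 0.0977]
ee_rot: [[-0.021, -1.0, -0.001], [-1.0, 0.021, -0.0], [0.0, 0.001, -1.0]]
wrist_force: [0.2, -0.3, -0.1]
gripper_width: 0.329
```

Request:
arm_command --rows '[{"fingers": 32.5, "travel": [0, 0, 0.1], "roll": 0}, {"fingers": 32.5, "travel": [0, 0, 0.15], "roll": 0}, {"fingers": 32.5, "travel": [0, 0, 0.2], "roll": 0}, {"fingers": 32.5, "travel": [0, 0, 0.2], "roll": 0}]'

```text
time_s: 16.6
tcp_pos: [0.5138, 0.2874, 0.0959]
ee_rot: [[-0.02, -1.0, -0.0], [-1.0, 0.02, -0.0], [0.0, 0.0, -1.0]]
wrist_force: [0.4, -0.3, -1.1]
gripper_width: 0.326
```

Request:
arm_command --rows '[{"fingers": 32.2, "travel": [0, 0, 0.05], "roll": 0}, {"fingers": 32.2, "travel": [0, 0, 0.1], "roll": 0}, {"fingers": 32.2, "travel": [0, 0, 0.15], "roll": 0}, {"fingers": 32.2, "travel": [0, 0, 0.15], "roll": 0}]'

```text
time_s: 17.0
tcp_pos: [0.5139, 0.2874, 0.0945]
ee_rot: [[-0.02, -1.0, 0.0], [-1.0, 0.02, -0.0], [0.0, -0.0, -1.0]]
wrist_force: [-0.6, 0.1, -1.7]
gripper_width: 0.329
```

Request:
arm_command --rows '[{"fingers": 32.2, "travel": [0, 0, 0.05], "roll": 0}, {"fingers": 32.2, "travel": [0, 0, 0.1], "roll": 0}, {"fingers": 32.2, "travel": [0, 0, 0.1], "roll": 0}]'

```text
time_s: 17.3
tcp_pos: [0.514, 0.2875, 0.0936]
ee_rot: [[-0.02, -1.0, 0.0], [-1.0, 0.02, 0.0], [-0.0, -0.0, -1.0]]
wrist_force: [-0.2, -0.7, -0.4]
gripper_width: 0.323
```

Request:
arm_command --rows '[{"fingers": 32.2, "travel": [0, 0, 0.05], "roll": 0}, {"fingers": 32.2, "travel": [0, 0, 0.1], "roll": 0}, {"fingers": 32.2, "travel": [0, 0, 0.1], "roll": 0}]'

```text
time_s: 17.6
tcp_pos: [0.5141, 0.2876, 0.0928]
ee_rot: [[-0.02, -1.0, 0.0], [-1.0, 0.02, 0.0], [-0.0, -0.0, -1.0]]
wrist_force: [-0.8, -1.3, 1.4]
gripper_width: 0.327
```

Request:
arm_command --rows '[{"fingers": 32.2, "travel": [0, 0, 0.05], "roll": 0}, {"fingers": 32.2, "travel": [0, 0, 0.1], "roll": 0}, {"fingers": 32.2, "travel": [0, 0, 0.1], "roll": 0}]'

```text
time_s: 17.9
tcp_pos: [0.5141, 0.2876, 0.0919]
ee_rot: [[-0.02, -1.0, 0.001], [-1.0, 0.02, 0.0], [-0.0, -0.001, -1.0]]
wrist_force: [-0.3, -0.0, 3.0]
gripper_width: 0.328
```

```bash
python3 - <<'E'
from h import *
s=st();im,d=capture('wrist');save('w9',im);W=world('wrist',d,s)
im2,d2=capture('side');save('s9',im2)
R=np.array(s['ee_rot']);L=(W-s['tcp_pos'])@R*1000
m=(abs(L[...,2]-64)<6)&(abs(L[...,1])<10)&(L[...,0]<11)&(L[...,0]>4)
print('collar z world',np.percentile(W[m][:,2],[10,50,90]),m.sum())
f=W[(abs(L[...,1])<60)&(abs(W[...,1]-.2878)<.014)&(abs(W[...,0]-.513)>.02)&(abs(W[...,2]-.02)<.006)];print('floor',np.median(f[:,2]))
b=L[(abs(L[...,1]-.8)<5)&(abs(L[...,0]-1)<7)&(L[...,2]<46)&(L[...,2]>34)]; print('ball cap',np.median(b,0),b[:,2].min())
u,v=315,265
a=cv2.resize(im[v-50:v+50,u-65:u+65,::-1],(780,600),interpolation=cv2.INTER_CUBIC)
cv2.imwrite('pics/w9c.png',a)
E
```

```text
t 17.9 tcp [0.5141 0.2876 0.0919] yaw 178.84 F [-0.28 -0.03  3.  ] w 28.56 z [ 0.001  0.    -1.   ]
collar z world [0.02691787 0.02790148 0.02865086] 231
floor 0.020383039297154293
ball cap [ 1.66363866  0.51586882 40.34548059] 35.23382600959663
```

View pics/w9c.png

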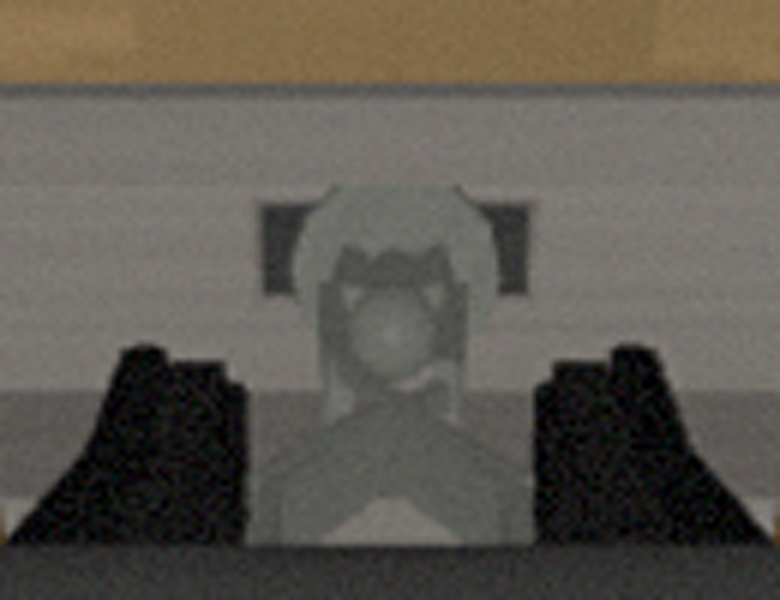

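Collar top is about 7.5 mm above the floor, so about 3.5–4.5 mm remains, and the spring-ball resistance has begun. I'll keep pushing gently.

Request:
arm_command --rows '[{"fingers": 32, "travel": [0, 0, 0.05], "roll": 0}, {"fingers": 32, "travel": [0, 0, 0.05], "roll": 0}, {"fingers": 32, "travel": [0, 0, 0.08], "roll": 0}, {"fingers": 32, "travel": [0, 0, 0.08], "roll": 0}]'

```text
time_s: 18.4
tcp_pos: [0.5142, 0.2876, 0.0912]
ee_rot: [[-0.02, -1.0, 0.001], [-1.0, 0.02, 0.0], [-0.0, -0.001, -1.0]]
wrist_force: [-1.0, -0.2, 5.7]
gripper_width: 0.321
```

Request:
arm_command --rows '[{"fingers": 32, "travel": [0, 0, 0.05], "roll": 0}, {"fingers": 32, "travel": [0, 0, 0.05], "roll": 0}, {"fingers": 32, "travel": [0, 0, 0.08], "roll": 0}, {"fingers": 32, "travel": [0, 0, 0.08], "roll": 0}]'

```text
time_s: 18.8
tcp_pos: [0.5144, 0.2878, 0.0908]
ee_rot: [[-0.02, -1.0, 0.001], [-1.0, 0.02, 0.001], [-0.001, -0.001, -1.0]]
wrist_force: [-1.0, -0.3, 7.2]
gripper_width: 0.322
```

Request:
arm_command --rows '[{"fingers": 31.5, "travel": [0, 0, 0.04], "roll": 0}, {"fingers": 31.5, "travel": [0, 0, 0.08], "roll": 0}, {"fingers": 31.5, "travel": [0, 0, 0.08], "roll": 0}]'

```text
time_s: 19.1
tcp_pos: [0.5144, 0.2878, 0.0901]
ee_rot: [[-0.02, -1.0, 0.001], [-1.0, 0.02, 0.001], [-0.001, -0.001, -1.0]]
wrist_force: [-0.7, 0.1, 6.8]
gripper_width: 0.318
```

Request:
arm_command --rows '[{"fingers": 31.5, "travel": [0, 0, 0.04], "roll": 0}, {"fingers": 31.5, "travel": [0, 0, 0.08], "roll": 0}, {"fingers": 31.5, "travel": [0, 0, 0.08], "roll": 0}]'

```text
time_s: 19.4
tcp_pos: [0.5142, 0.2877, 0.089]
ee_rot: [[-0.02, -1.0, 0.001], [-1.0, 0.02, 0.001], [-0.001, -0.001, -1.0]]
wrist_force: [-1.5, -0.5, 4.8]
gripper_width: 0.317
```

```bash
cat > chk.py <<'E'
from h import *
s=st();im,d=capture('wrist');W=world('wrist',d,s)
R=np.array(s['ee_rot']);L=(W-s['tcp_pos'])@R*1000
r=np.hypot(W[...,0]-.513,W[...,1]-.2872)
m=(r<.0105)&(L[...,0]>4)&(abs(L[...,1])<9)&(W[...,2]>.018)&(W[...,2]<.035)
print('collar z',np.percentile(W[m][:,2],[10,50,90]),m.sum())
f=W[(abs(W[...,1]-.2878)<.012)&(abs(W[...,0]-.513)>.02)&(abs(W[...,0]-.513)<.04)&(abs(W[...,2]-.02)<.006)];print('floor',np.median(f[:,2]))
E
python3 chk.py
```

```text
t 19.4 tcp [0.5142 0.2877 0.089 ] yaw 178.85 F [-1.45 -0.52  4.84] w 27.6 z [ 0.001  0.001 -1.   ]
collar z [0.02456462 0.02544078 0.02613583] 175
floor 0.02040132400294732
```

Request:
arm_command --rows '[{"fingers": 31.5, "travel": [0, 0, 0.04], "roll": 0}, {"fingers": 31.5, "travel": [0, 0, 0.08], "roll": 0}, {"fingers": 31.5, "travel": [0, 0, 0.08], "roll": 0}]'

```text
time_s: 19.75
tcp_pos: [0.5142, 0.2877, 0.0881]
ee_rot: [[-0.02, -1.0, 0.001], [-1.0, 0.02, 0.001], [-0.001, -0.001, -1.0]]
wrist_force: [-1.5, 0.0, 6.0]
gripper_width: 0.316
```

Request:
arm_command --rows '[{"fingers": 31.5, "travel": [0, 0, 0.04], "roll": 0}, {"fingers": 31.5, "travel": [0, 0, 0.06], "roll": 0}, {"fingers": 31.5, "travel": [0, 0, 0.06], "roll": 0}]'

```text
time_s: 20.05
tcp_pos: [0.5144, 0.2878, 0.088]
ee_rot: [[-0.02, -1.0, 0.001], [-1.0, 0.02, 0.001], [-0.001, -0.001, -1.0]]
wrist_force: [-1.4, -1.0, 7.9]
gripper_width: 0.319
```

```bash
python3 chk.py
```

```text
t 20.05 tcp [0.5144 0.2878 0.088 ] yaw 178.86 F [-1.43 -0.97  7.89] w 27.76 z [ 0.001  0.001 -1.   ]
collar z [0.02365067 0.02452552 0.02527387] 180
floor 0.020422607291985334
```

Request:
arm_command --rows '[{"fingers": 31, "travel": [0, 0, 0.04], "roll": 0}, {"fingers": 31, "travel": [0, 0, 0.08], "roll": 0}, {"fingers": 31, "travel": [0, 0, 0.08], "roll": 0}]'

```text
time_s: 20.4
tcp_pos: [0.5146, 0.2879, 0.0879]
ee_rot: [[-0.02, -1.0, 0.002], [-1.0, 0.02, 0.001], [-0.001, -0.002, -1.0]]
wrist_force: [-1.9, -0.2, 10.9]
gripper_width: 0.31
```

```bash
python3 chk.py
```

```text
t 20.4 tcp [0.5146 0.2879 0.0879] yaw 178.87 F [-1.94 -0.25 10.91] w 27.01 z [ 0.002  0.001 -1.   ]
collar z [0.02366808 0.02440813 0.02519817] 179
floor 0.020403179244365383
```

It's at the hard stop: force rises with no motion, and the collar top is 4.0 mm above the floor. I'll ease off, open the tips and lift away.

Request:
arm_command --rows '[{"fingers": 31, "travel": [0, 0, -0.12], "roll": 0}, {"fingers": 29, "travel": [0, 0, -0.15], "roll": 0}, {"fingers": 27, "travel": [0, 0, -0.15], "roll": 0}, {"fingers": 25, "travel": [0, 0, -0.15], "roll": 0}, {"fingers": 23, "travel": [0, 0, -0.15], "roll": 0}, {"fingers": 22.5, "travel": [0, 0, -0.15], "roll": 0}, {"fingers": 22.5, "travel": [0, 0, -0.15], "roll": 0}]'

```text
time_s: 21.15
tcp_pos: [0.5136, 0.2871, 0.0872]
ee_rot: [[-0.021, -1.0, -0.001], [-1.0, 0.021, -0.001], [0.001, 0.001, -1.0]]
wrist_force: [-0.3, 0.4, 1.8]
gripper_width: 0.23
```

```bash
python3 - <<'E'
from h import *
s=st();im,d=capture('wrist');save('w10',im)
u,v=315,265
cv2.imwrite('pics/w10c.png',cv2.resize(im[v-50:v+50,u-65:u+65,::-1],(780,600),interpolation=cv2.INTER_CUBIC))
E
python3 chk.py
```

```text
t 21.15 tcp [0.5136 0.2871 0.0872] yaw 178.82 F [-0.32  0.41  1.82] w 19.97 z [-0.001 -0.001 -1.   ]
t 21.2 tcp [0.5136 0.2871 0.0872] yaw 178.82 F [ 0.21 -0.14  1.05] w 19.92 z [-0.001 -0.001 -1.   ]
collar z [0.02361523 0.02454052 0.02516112] 147
floor 0.020424108721081802
```

View pics/w10c.png

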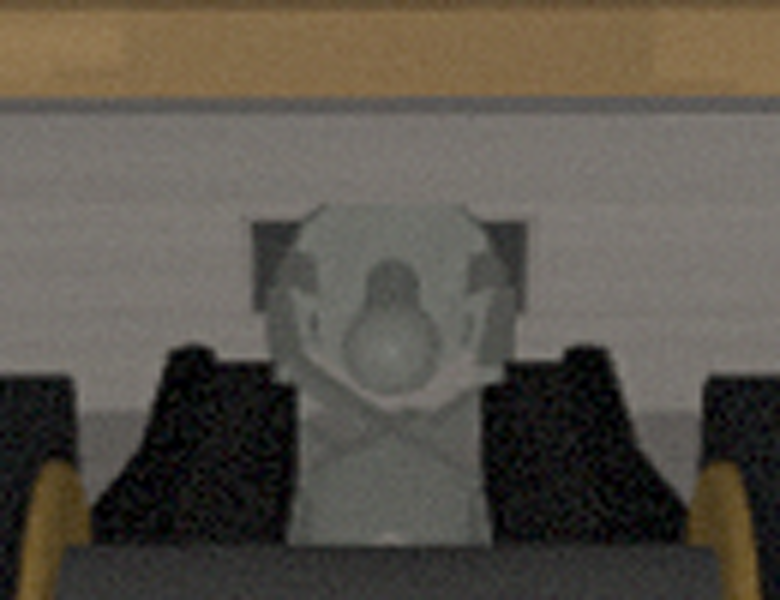

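Tips are open and clear of the neck, and the stud sits upright with its collar on the floor. I'll lift straight up.

Request:
arm_command --rows '[{"fingers": 22.5, "travel": [0, 0, -0.5], "roll": 0}, {"fingers": 22.5, "travel": [0, 0, -1.2], "roll": 0}, {"fingers": 22.5, "travel": [0, 0, -2.2], "roll": 0}, {"fingers": 22.5, "travel": [0, 0, -3.5], "roll": 0}, {"fingers": 22.5, "travel": [0, 0, -5], "roll": 0}, {"fingers": 25, "travel": [0, 0, -7], "roll": 0}, {"fingers": 29, "travel": [0, 0, -7.5], "roll": 0}, {"fingers": 32, "travel": [0, 0, -7.5], "roll": 0}, {"fingers": 33, "travel": [0, 0, -7.5], "roll": 0}]'

```text
time_s: 22.15
tcp_pos: [0.5134, 0.2871, 0.1622]
ee_rot: [[-0.021, -1.0, -0.001], [-1.0, 0.021, -0.0], [0.0, 0.001, -1.0]]
wrist_force: [-0.0, 0.7, -0.3]
gripper_width: 0.321
```

```bash
python3 - <<'E'
from h import *
s=st();im,d=capture('wrist');save('w11',im);W=world('wrist',d,s);np.save('w11.npy',W)
go([.4936,-.2830,.16],111.5)
r=np.hypot(W[...,0]-.513,W[...,1]-.2878)
q=W[(r<.016)&(W[...,2]>.023)&(W[...,2]<.028)];print('collar',np.median(q[:,2]),len(q),q.min(0),q.max(0))
q=W[(r<.016)&(W[...,2]>.04)&(W[...,2]<.06)];print('ball',q[:,2].max() if len(q) else 0,len(q),q.mean(0) if len(q) else 0)
u,v=315,255
cv2.imwrite('pics/w11c.png',cv2.resize(im[v-60:v+60,u-80:u+80,::-1],None,fx=5,fy=5,interpolation=cv2.INTER_CUBIC))
E
```

```text
t 22.15 tcp [0.5134 0.2871 0.1622] yaw 178.81 F [-0.01  0.75 -0.28] w 27.89 z [-0.001 -0.    -1.   ]
go [57.03  0.79  0.23] roll 67.3
collar 0.024532060029356317 397 [0.50172492 0.27733818 0.02302987] [0.52414003 0.29982237 0.02781716]
ball 0.0502947716838662 108 [0.51311072 0.28773295 0.04776998]
```

Request:
arm_command --rows '[{"fingers": 33.5, "travel": [2, 0, 0], "roll": 4}, {"fingers": 33.5, "travel": [6, 0.1, 0], "roll": 10}, {"fingers": 33.5, "travel": [10, 0.1, 0], "roll": 16}, {"fingers": 33.5, "travel": [14, 0.2, 0], "roll": 22}, {"fingers": 33.5, "travel": [18, 0.3, 0], "roll": 28}, {"fingers": 33.5, "travel": [22, 0.3, 0], "roll": 34}, {"fingers": 33.5, "travel": [26, 0.4, 0], "roll": 40}, {"fingers": 33.5, "travel": [30, 0.5, 0], "roll": 46}, {"fingers": 33.5, "travel": [34, 0.5, 0], "roll": 52}, {"fingers": 33.5, "travel": [38, 0.6, 0], "roll": 58}]'

```text
time_s: 23.2
tcp_pos: [0.4994, -0.094, 0.1618]
ee_rot: [[-0.861, -0.509, -0.002], [-0.509, 0.861, -0.0], [0.001, 0.001, -1.0]]
wrist_force: [0.1, 0.9, -0.7]
gripper_width: 0.337
```

Request:
arm_command --rows '[{"fingers": 33.5, "travel": [0, 0, 0], "roll": 0}, {"fingers": 33.5, "travel": [0, 0, 0], "roll": 0}]'

```text
time_s: 23.4
tcp_pos: [0.4995, -0.0932, 0.1618]
ee_rot: [[-0.86, -0.511, -0.002], [-0.511, 0.86, -0.0], [0.001, 0.001, -1.0]]
wrist_force: [-0.1, 0.1, -0.6]
gripper_width: 0.344
```

```bash
python3 - <<'E'
from h import *
st();go([.4936,-.2830,.155],111.5)
E
```

```text
t 23.4 tcp [ 0.4995 -0.0932  0.1618] yaw 120.74 F [-0.15  0.15 -0.56] w 29.89 z [-0.002 -0.    -1.   ]
go [ 10.21 -16.01   0.68] roll 9.2
```

Request:
arm_command --rows '[{"fingers": 33.5, "travel": [1.5, -2.5, 0], "roll": 2}, {"fingers": 33.5, "travel": [4, -6.5, 0], "roll": 5}, {"fingers": 33.5, "travel": [6.5, -10.5, 0], "roll": 8}, {"fingers": 33.5, "travel": [9, -14, 0.2], "roll": 9.2}, {"fingers": 33.5, "travel": [10.2, -16, 0.5], "roll": 9.2}, {"fingers": 33.5, "travel": [10.2, -16, 0.5], "roll": 9.2}, {"fingers": 33.5, "travel": [10.2, -16, 0.5], "roll": 9.2}]'

```text
time_s: 24.1
tcp_pos: [0.4946, -0.2812, 0.1569]
ee_rot: [[-0.929, -0.369, -0.001], [-0.369, 0.929, 0.001], [0.001, 0.001, -1.0]]
wrist_force: [-0.3, 0.8, -0.3]
gripper_width: 0.338
```

```bash
python3 - <<'E'
from h import *
s=st();im,d=capture('wrist');save('w12',im);W=world('wrist',d,s);np.save('w12.npy',W)
R=np.array(s['ee_rot']);L=(W-s['tcp_pos'])@R*1000
for lo,hi in((20,35),(35,45),(45,55),(55,61),(61,66),(66,75)):
  q=L[(L[...,2]>lo)&(L[...,2]<hi)&(abs(L[...,1])<16)&(abs(L[...,0])<14)]
  if len(q)>3: print(lo,len(q),'x',np.round(np.percentile(q[:,0],[3,97]),1),'y',np.round(np.percentile(q[:,1],[3,97]),1))
P=W[abs(W[...,2]-.046)<.004][:,:2];P=P[(abs(P-[.49,-.275])<.075).all(1)].astype(np.float32)
r=cv2.minAreaRect(P);print('holder',r); c=np.r_[r[0],.046];print('in tool',(c-s['tcp_pos'])@R*1000)
# slot: dark/deep points
q=W[(np.hypot(W[...,0]-.4936,W[...,1]+.2823)<.014)&(W[...,2]<.038)];print('slot deep pts',len(q),((q-s['tcp_pos'])@R*1000).mean(0) if len(q) else '')
go([.4936,-.2830,.155],111.5)
E
```

```text
t 24.1 tcp [ 0.4946 -0.2812  0.1569] yaw 111.67 F [-0.3   0.79 -0.29] w 29.44 z [-0.001  0.001 -1.   ]
20 155 x [-3.3  3.7] y [-3.7  5.5]
35 56 x [-2.   3.4] y [-4.6  6.5]
45 144 x [-3.5  3.7] y [-4.1  6.6]
55 39 x [-3.1  3.8] y [-3.   4.9]
61 23 x [-3.5  3.8] y [-3.3  5.7]
holder ((0.4934351146221161, -0.2823728919029236), (0.0603063590824604, 0.08518435806035995), 21.48659896850586)
in tool [  1.42543632  -0.81312621 110.92240025]
slot deep pts 228 [ -3.70164182  -0.63309533 137.27256285]
go [ 0.19 -0.17  0.23] roll 0.2
```

Request:
arm_command --rows '[{"fingers": 33.5, "travel": [0.13, -0.19, 0.5], "roll": 0.2}, {"fingers": 33.5, "travel": [0.13, -0.19, 2], "roll": 0.2}, {"fingers": 33.5, "travel": [0.13, -0.19, 3.3], "roll": 0.2}, {"fingers": 33.5, "travel": [0.13, -0.19, 4.2], "roll": 0.2}, {"fingers": 33.5, "travel": [0.13, -0.19, 4.2], "roll": 0.2}, {"fingers": 33.5, "travel": [0.13, -0.19, 4.2], "roll": 0.2}]'

```text
time_s: 24.75
tcp_pos: [0.4943, -0.2842, 0.1156]
ee_rot: [[-0.931, -0.366, -0.0], [-0.366, 0.931, -0.0], [0.0, -0.0, -1.0]]
wrist_force: [0.5, 0.3, -1.1]
gripper_width: 0.337
```

```bash
python3 - <<'E'
from h import *
s=st();R=np.array(s['ee_rot']);print(([.4935,-.28235,.046]-s['tcp_pos'])@R*1000)
E
```

```text
t 24.75 tcp [ 0.4943 -0.2842  0.1156] yaw 111.47 F [ 0.46  0.33 -1.14] w 29.29 z [-0. -0. -1.]
[1.63857464e-02 2.00154235e+00 6.96398959e+01]
```

Request:
arm_command --rows '[{"fingers": 33.5, "travel": [0, 0.08, 0.4], "roll": 0}, {"fingers": 33.5, "travel": [0, 0.08, 0.8], "roll": 0}, {"fingers": 33.5, "travel": [0, 0.08, 1.2], "roll": 0}, {"fingers": 33.5, "travel": [0, 0.08, 1.6], "roll": 0}, {"fingers": 33.5, "travel": [0, 0.08, 2], "roll": 0}]'

```text
time_s: 25.25
tcp_pos: [0.4937, -0.2836, 0.0953]
ee_rot: [[-0.931, -0.365, -0.0], [-0.365, 0.931, 0.0], [0.0, 0.0, -1.0]]
wrist_force: [0.4, 0.7, -0.7]
gripper_width: 0.338
```

Request:
arm_command --rows '[{"fingers": 33.5, "travel": [0, 0, 0.6], "roll": 0}, {"fingers": 33.5, "travel": [0, 0, 1.2], "roll": 0}, {"fingers": 33.5, "travel": [0, 0, 1.7], "roll": 0}, {"fingers": 33.5, "travel": [0, 0, 2.1], "roll": 0}, {"fingers": 33.5, "travel": [0, 0, 2.3], "roll": 0}, {"fingers": 33.5, "travel": [0, 0, 2.3], "roll": 0}]'

```text
time_s: 25.85
tcp_pos: [0.4936, -0.2835, 0.0723]
ee_rot: [[-0.931, -0.365, -0.001], [-0.365, 0.931, 0.0], [0.001, 0.0, -1.0]]
wrist_force: [-0.4, 0.5, -0.5]
gripper_width: 0.34
```

Entered freely. Now down to the slot floor, feeling for it.

Request:
arm_command --rows '[{"fingers": 34, "travel": [0, 0, 0.1], "roll": 0}, {"fingers": 34, "travel": [0, 0, 0.2], "roll": 0}, {"fingers": 34, "travel": [0, 0, 0.3], "roll": 0}, {"fingers": 34, "travel": [0, 0, 0.3], "roll": 0}]'

```text
time_s: 26.25
tcp_pos: [0.4937, -0.2835, 0.0696]
ee_rot: [[-0.931, -0.365, -0.0], [-0.365, 0.931, 0.0], [0.0, 0.0, -1.0]]
wrist_force: [0.8, -0.4, -0.0]
gripper_width: 0.346
```

Request:
arm_command --rows '[{"fingers": 34, "travel": [0, 0, 0.05], "roll": 0}, {"fingers": 34, "travel": [0, 0, 0.1], "roll": 0}, {"fingers": 34, "travel": [0, 0, 0.1], "roll": 0}]'

```text
time_s: 26.55
tcp_pos: [0.4942, -0.2837, 0.0694]
ee_rot: [[-0.931, -0.366, 0.001], [-0.366, 0.931, -0.001], [-0.001, -0.001, -1.0]]
wrist_force: [-0.6, 1.1, 3.6]
gripper_width: 0.342
```

Request:
arm_command --rows '[{"fingers": 35, "travel": [0, 0, -0.08], "roll": 0}, {"fingers": 37, "travel": [0, 0, -0.08], "roll": 0}, {"fingers": 39, "travel": [0, 0, -0.08], "roll": 0}, {"fingers": 41, "travel": [0, 0, -0.08], "roll": 0}, {"fingers": 45, "travel": [0, 0, -0.08], "roll": 0}, {"fingers": 55, "travel": [0, 0, -0.08], "roll": 0}, {"fingers": 70, "travel": [0, 0, -0.08], "roll": 0}, {"fingers": 70, "travel": [0, 0, -0.08], "roll": 0}, {"fingers": 70, "travel": [0, 0, -0.08], "roll": 0}]'

```text
time_s: 27.45
tcp_pos: [0.4936, -0.2835, 0.0693]
ee_rot: [[-0.931, -0.365, -0.0], [-0.365, 0.931, 0.0], [0.0, 0.0, -1.0]]
wrist_force: [-0.4, -0.0, -0.8]
gripper_width: 0.676
```

```bash
cat > tw.py <<'E'
from h import *
s=st();im,d=capture('wrist');save('w_tw',im);W=world('wrist',d,s)
c=np.array([.4935,-.28235]);a=np.radians(21.5)
ax=np.array([np.cos(a),np.sin(a)]);ay=np.array([-np.sin(a),np.cos(a)])
L=np.stack([(W[...,:2]-c)@ax,(W[...,:2]-c)@ay,W[...,2]],-1)
for lo,hi in((.06,.075),(.075,.092),(.092,.105),(.105,.115),(.115,.13)):
  Q=L[(L[...,2]>lo)&(L[...,2]<hi)&(np.abs(L[...,:2]).max(-1)<.022)]
  if len(Q)>3: print(lo,len(Q),'x',np.round(np.percentile(Q[:,0],[2,50,98]),4),'y',np.round(np.percentile(Q[:,1],[2,50,98]),4),'zmax',Q[:,2].max())
E
python3 tw.py
```

```text
t 27.45 tcp [ 0.4936 -0.2835  0.0693] yaw 111.43 F [-0.4  -0.02 -0.81] w 58.82 z [-0.  0. -1.]
0.06 681 x [-0.0117 -0.003   0.0036] y [-0.0164 -0.006   0.0156] zmax 0.0749932836715112
0.075 476 x [-0.0119 -0.0089  0.0117] y [-0.017   0.0097  0.016 ] zmax 0.08954663109979713
0.092 102 x [-0.0013  0.0025  0.0046] y [-0.0108  0.0074  0.0101] zmax 0.10499429205593755
0.105 380 x [-0.004  -0.0025  0.0043] y [-0.0082 -0.001   0.007 ] zmax 0.11496664695186873
0.115 510 x [-0.0045 -0.0037 -0.002 ] y [-0.0052 -0.0004  0.0042] zmax 0.1261680993217819
```

Tweezers are standing upright and centred. I'll retreat straight up.

Request:
arm_command --rows '[{"fingers": 70, "travel": [0, 0, -1], "roll": 0}, {"fingers": 70, "travel": [0, 0, -3], "roll": 0}, {"fingers": 70, "travel": [0, 0, -6], "roll": 0}, {"fingers": 70, "travel": [0, 0, -9], "roll": 0}, {"fingers": 70, "travel": [0, 0, -12], "roll": 0}, {"fingers": 70, "travel": [0, 0, -15], "roll": 0}, {"fingers": 70, "travel": [0, 0, -15], "roll": 0}, {"fingers": 70, "travel": [0, 0, -15], "roll": 0}]'

```text
time_s: 28.3
tcp_pos: [0.4939, -0.2835, 0.2207]
ee_rot: [[-0.931, -0.365, 0.002], [-0.365, 0.931, -0.0], [-0.002, -0.001, -1.0]]
wrist_force: [-1.2, 0.7, -0.7]
gripper_width: 0.698
```

```bash
python3 tw.py; python3 - <<'E'
from h import *
im,d=capture('top');save('topend',im);W=world('top',d)
for l in('stud',):
  for r in search_frame('top',l)[:5]: print(l,round(r['p'],2),np.round(r['position'],3))
r=np.hypot(W[...,0]-.513,W[...,1]-.287);q=W[(r<.015)];print('track stud zmax',q[:,2].max(),np.median(q[:,2]))
a=cv2.imread('pics/top0.png').astype(int);b=cv2.imread('pics/topend.png').astype(int)
D=(np.abs(a-b).max(-1)>45)[170:330,330:430];ys,xs=np.where(D);print('changed near stock',len(xs),(xs.mean()+330,ys.mean()+170) if len(xs) else '')
E
```

```text
t 28.3 tcp [ 0.4939 -0.2835  0.2207] yaw 111.41 F [-1.2   0.71 -0.73] w 60.75 z [ 0.002 -0.    -1.   ]
0.06 141 x [-0.0121 -0.0024  0.0034] y [-0.0159 -0.0059  0.0144] zmax 0.07493802775506792
0.075 257 x [-0.0121 -0.0022  0.0106] y [-0.017  -0.0123  0.0157] zmax 0.09193345106947809
0.092 105 x [-0.0047 -0.0014  0.0038] y [-0.0123  0.0064  0.0111] zmax 0.10498942469206257
0.105 80 x [-0.0047 -0.002   0.0032] y [-0.008  -0.0022  0.0072] zmax 0.1149634484407962
0.115 182 x [-0.0049 -0.0016  0.0041] y [-0.0049 -0.0002  0.0044] zmax 0.1283586190420367
stud 0.63 [ 0.609 -0.031  0.014]
track stud zmax 0.05505630710867648 0.024240325426682308
changed near stock 2393 (np.float64(390.41370664437943), np.float64(272.03426661094863))
```

```bash
python3 -c "
from station import finish_job; print(finish_job())"
```

```text
the job is handed in; nothing more can be done
None
```

The stud is fitted fully home in the track clip, and the tweezers are standing back in their holder. I handed the job in at about 28 s of the 67 s allowed.

- **Stud:** I took the silver ball-headed stud from the stock with the reverse tweezers. Its spigot went into the slot and the clip hole first time, since the camera had shown the hole near the middle of the slot. I then pushed it past the spring balls at about 6–8 N to the hard stop.
- **Track checks:** At the stop the measured force rose to 10.9 N with no further movement. After release, the collar top was 4.1 mm above the floor (its own thickness is 4 mm), with the ball centred over it.
- **Tweezers check:** After I let go, they stood upright and centred in the slot, with the tail at about 0.126 m against 0.124 m expected. My last look after backing off gave the same position.
- **Checks that failed or disagreed:**
  - The network's slot position was about 17 mm off because it found the middle of the track, so I used the pixel position instead.
  - In the last top view the network did not report the stud in the track at all; depth readings there were consistent with it in place.
  - A before-and-after picture comparison around the stock was inconclusive; I put the difference down to the arm and its shadow. The last close view, as the stud left the stock, showed the other pieces in view still in place.

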